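Shut a plaster mould into the casting frame

ROBOT

A 6-joint arm with a two-finger parallel gripper is mounted at the origin on the work surface. World frame = base frame: x ahead of the robot, y to its left, z up, the work surface at z = 0. Lengths are in m, angles in rad, forces in N, time in s.
With the tool pointing down it reaches from about 0.275 to 0.75 m from the base axis. Payload 10.2 kg.
Tool frame: the origin (TCP) lies midway between the tips of the shut fingers; the grasp point (between the pads) lies 19 mm behind it (env.hold_point_z is the distance from the TCP to the grasp point, in m); x points along the fingers, z is the direction in which the jaws open and shut, and the axes are right-handed (so a half turn about x gives the same grasp; the last joint's range is limited). The gripper opens to 85 mm and grips with 20 to 120 N. Pads are 22 mm wide; open, the fingers measure 114 mm over their backs; the gripper's body (76 mm by 85 mm) begins 54 mm behind the grasp point. The pads swing forward as they close: fully open they stand 13 mm farther back than shut.
Start: joints at [-1.362, 0.313, 1.498, -0, 1.331, -0.223], TCP at [0.22, -0.477, 0.231] pointing down, gripper open.
Joint ranges: [-2.94, 2.94], [-0.97, 2.17], [0.19, 2.56], [-1.23, 4.37], [0.02, 3.11], [-2.88, 2.88]. Speed limits (rad/s): [2.39, 2.39, 3.01, 3.14, 3.14, 3.14].

INTERFACE

Orientations are given as a unit quaternion [x, y, z, w].
In Python, from bench import env, kinematics, monitor, eyes, job gives the robot as it stands. The module is installed in compiled form; this text tells all that it offers. Calls block until the motion is done:
- env.reach(position, orientation): joint-space move of the TCP to a pose.
- env.movel(position, velocity=0.15, frame=None, guard=None): straight line of the TCP; frame=None keeps the orientation; velocity is the mean speed in m/s. With guard (N) it stops when the force on the tool has changed by that much, and returns True; else False.
- env.set_joints(angles): joint-space move.
- env.release() and env.close_gripper(effort=None): open the fingers fully, or close them until they stop; effort is the grip in N (None keeps the last).
- env.hold(seconds).
- kinematics.ik(position, orientation): joint angles nearest the present ones, or None.
- monitor.sense(): the state.
- eyes.grab_frame(name): name is "scene" or "side" or "wrist"; returns a dict with "frame" (420x560x3 uint8, red, green, blue), "mtx" (3x3 intrinsics, pixels), "view" (4x4, takes a point from world to camera coordinates). Camera axes: x right, y down, z forward; pixel columns grow to the right and rows downward; lengths in m; the calibration is good to about 2 mm. A picture is of the moment at which its call begins. There is no depth.
A pose or a line that the arm cannot do raises env.MotionError and nothing moves.
- job.hand_in(): hands the job in, once; it reports no verdict.
The state is a dict: "clock": time; "joints": joint angles; "qvel": joint speeds; "joint_efforts": joint torques, N m; "position": TCP position; "ee_rot": TCP orientation; "contact_force": force on the tool from outside, world axes, zero at the start; "ft_torque": the same for the moment, N m; "finger_gap": opening from 0.0 (shut) to 1.0 (fully open).
Only numpy, scipy, OpenCV 4.12 (cv2) and the standard library are available. Lean on these libraries where they do the work, as an engineer would, in place of code of your own. Each camera call takes 0.05 s, during which the arm holds its last target.

TASK

Get the square plaster mould ready for pouring: first push it along the table into the open bay of the wooden casting frame until it sits flat against the back rail, then push the frame's sliding jaw sideways until the mould is trapped snugly between the jaw and the fixed side stop, still flat on the rail. Only push with the fingers: do not lift or tip the mould, and leave the other things on the table where they are. Finish with the gripper clear of everything.

Things in the scene. Friction and masses are not known exactly. Their poses are not given: they have to be found in the camera images.
- casting_frame: Fixed wooden frame, a U-shaped bay open to the robot. Origin on the table at the inner corner of back rail and side stop; x points away from the robot into the rail, y left along the rail; yaw varies. Rail: front face x = 0, 30 mm thick, 40 mm high, y -320 to +40 mm. Side stop: inner face y = 0, 30 mm thick (y 0 to +30), 50 mm high, reaching to x = -95 mm. The sliding jaw is the right (-y) side.
- jaw (a joint): Travel in m of the sliding jaw along the rail, growing towards the side stop (frame +y). Starts open at 0 to 30 mm; mould trapped: 110 mm; end stop 125 mm. Slides with about 2 N of friction and stays put. The jaw is an upright board parallel to the stop, 30 mm thick, 51 mm high, reaching to x = -92 mm in the frame; inner face at frame y = -220 mm + travel. Its saddle over the rail is 53 mm high.
- jaw_push (a point): Point on the jaw's outer face (the right, -y side), 50 mm in front of the rail's front face and 25 mm above the table: push here in the frame's +y direction. Its axes are the frame's.
- square_mould_center (a point): Centre, 30 mm above the underside, of the loose square plaster mould: white block 110 x 110 x 60 mm high with a 32 mm pour hole in its top, 0.5 to 0.8 kg, too wide to grip. Axes square to its faces, z up; its x axis starts within 0.25 rad of the frame's. Starts in front of the open bay, centre 170 to 200 mm before the rail. Home: centre at x = -55, y = -55 mm in the frame.
- round_mould: Bystander: round plaster mould, 80 mm diameter, 50 mm high; origin at the centre of its underside. Stands to the left of the square mould, in front of the side stop.
- mixing_cup: Bystander: open blue plastic cup, 72 mm diameter, 85 mm high; origin at the centre of its underside. Stands to the right of the square mould, in front of the jaw.
- brush: Bystander: brush lying on the table to the right, along its x axis.
- spatula: Bystander: spatula lying on the table to the left, along its x axis.
- bowl: Bystander: yellow plastic bowl, 120 mm diameter, 50 mm high, to the left of the frame; origin at the centre of its underside.
- soap_bottle: Bystander: white bottle, 56 mm diameter, 150 mm high, at the right of the frame; origin at the centre of its underside.
There are look-alikes about, which are no part of the job. Leave any black, green or pink look-alike of the part that bears square_mould_center alone.

How it is judged:
On the way, in this order (a step that is already met when the one before it is completed fails the run):
1. the square mould has been pushed into the bay against the back rail (within 6 mm), while the jaw is still open (x of square_mould_center in the frame of casting_frame between -0.061 and -0.049 m and y of square_mould_center in the frame of casting_frame between -0.17 and -0.045 m and angle between the x axis of square_mould_center and the x axis of casting_frame, either way round below 0.15 rad and value of joint jaw below 0.1 m), for 0.2 s.
2. the jaw has been pushed home against the mould (value of joint jaw above 0.105 m), for 0.2 s.
At the end, for the whole second after the job is handed in: The mould stands flat on the table at rest, its centre within 5 mm of home against the back rail and against the side stop, square to the frame within 0.05 rad (3 degrees), with the jaw closed on it (within 5 mm of its trapped position, 110 mm) (x of square_mould_center in the frame of casting_frame between -0.06 and -0.05 m and y of square_mould_center in the frame of casting_frame between -0.06 and -0.05 m and angle between the x axis of square_mould_center and the x axis of casting_frame, either way round below 0.05 rad and value of joint jaw between 0.105 and 0.1145 m and height (world z) of square_mould_center below 0.034 m and angle between square_mould_center's own z axis and vertical below 0.05 rad and linear speed of square_mould below 0.01 m/s); the robot touches nothing.
It fails at once if the mould is lifted more than 10 mm off the table (height (world z) of square_mould_center above 0.04 m).
It fails at once if the mould is tipped (angle between square_mould_center's own z axis and vertical above 0.15 rad).
It fails at once if a bystander is moved more than 20 mm (distance of any of round_mould, mixing_cup, brush, spatula, bowl, soap_bottle from where it was at the start of the episode above 0.02 m).
It also fails if it takes over 48 s, if anything falls off the work surface, if the arm or the gripper's body presses on something with over 40 N, if the wrist force passes 120 N, or if a joint passes its speed limit or range.

## Working session

There is one attempt and no reset: what is moved stays moved. The work goes in short steps, each a Python script; the robot and the scene stay as the last script left them, time stands still between calls to the robot, and variables do not carry over. Pictures are saved under pics/ and viewed, and the job is handed in when it is done.

```bash
mkdir -p pics; python3 - <<'E'
from bench import env, kinematics, monitor, eyes, job
import cv2, numpy as np
s=monitor.sense(); print(s['clock'],s['position'],s['ee_rot'],s['finger_gap'])
for n in ("scene","side","wrist"):
    d=eyes.grab_frame(n); cv2.imwrite(f'pics/{n}0.png',d['frame'][:,:,::-1]); np.savez(f'pics/{n}0.npz',**d)
    print(n,d['mtx'].round(1).tolist(),d['view'].round(3).tolist())
print(monitor.sense()['clock'])
E
```

```text
0.0 [ 0.21965636 -0.47656825  0.23074636] [ 0.38158056  0.59581624 -0.38095902  0.59520544] 1.0018737254696983
scene [[460.8, 0.0, 289.2], [0.0, 460.8, 210.8], [0.0, 0.0, 1.0]] [[-0.023, 1.0, -0.012, 0.036], [0.581, 0.004, -0.814, -0.242], [-0.813, -0.025, -0.581, 1.628], [0.0, 0.0, 0.0, 1.0]]
side [[445.0, 0.0, 276.6], [0.0, 445.0, 206.2], [0.0, 0.0, 1.0]] [[-0.993, -0.12, 0.017, 0.464], [-0.086, 0.605, -0.791, 0.098], [0.084, -0.787, -0.611, 1.178], [0.0, 0.0, 0.0, 1.0]]
wrist [[332.5, 0.0, 276.0], [0.0, 332.5, 210.0], [0.0, 0.0, 1.0]] [[0.418, -0.908, -0.001, -0.526], [-0.867, -0.4, 0.298, -0.04], [-0.271, -0.124, -0.955, 0.38], [0.0, 0.0, 0.0, 1.0]]
0.15
```

View pics/scene0.png

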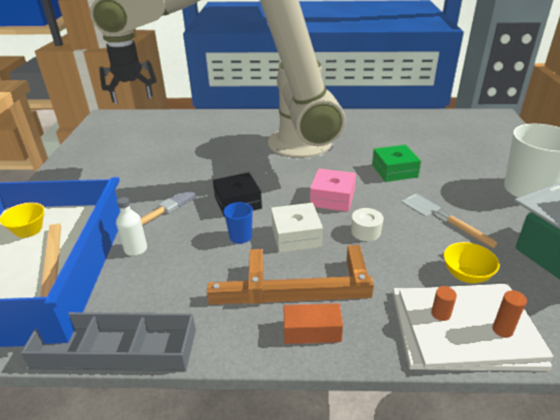

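View pics/side0.png

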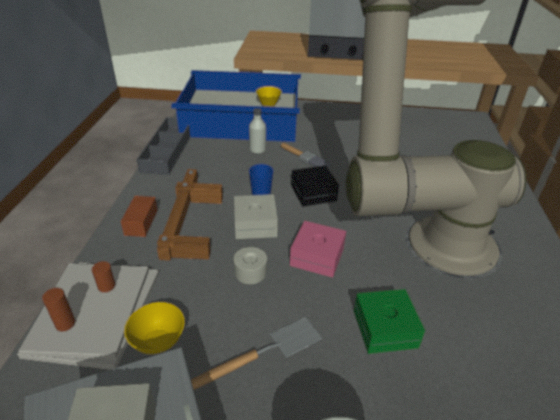

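View pics/wrist0.png

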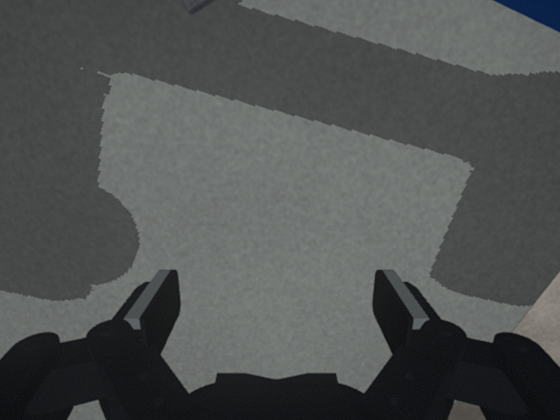

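The white square mould is at scene (297,227) and side (256,216). The look-alikes are black at scene (238,192), pink at (333,188) and green at (396,162). The white block is the target. I'll check it in a close crop and use the crops for corner picking.

```bash
python3 - <<'E'
import cv2
a=cv2.imread('pics/scene0.png')[160:310,200:400]; cv2.imwrite('pics/sc_crop.png',cv2.resize(a,None,fx=4,fy=4,interpolation=cv2.INTER_CUBIC))
a=cv2.imread('pics/side0.png')[160:300,150:350]; cv2.imwrite('pics/sd_crop.png',cv2.resize(a,None,fx=4,fy=4,interpolation=cv2.INTER_CUBIC))
E
```

```text
(no output)
```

View pics/sc_crop.png

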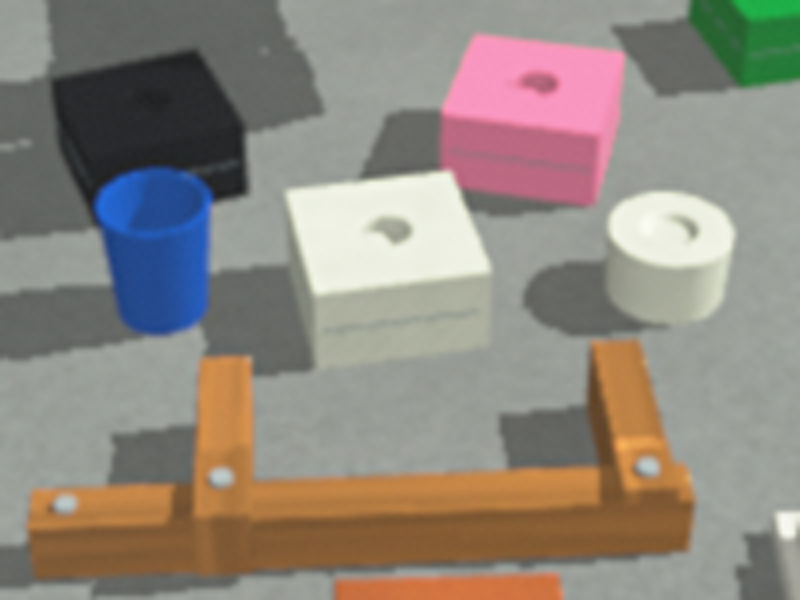

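View pics/sd_crop.png

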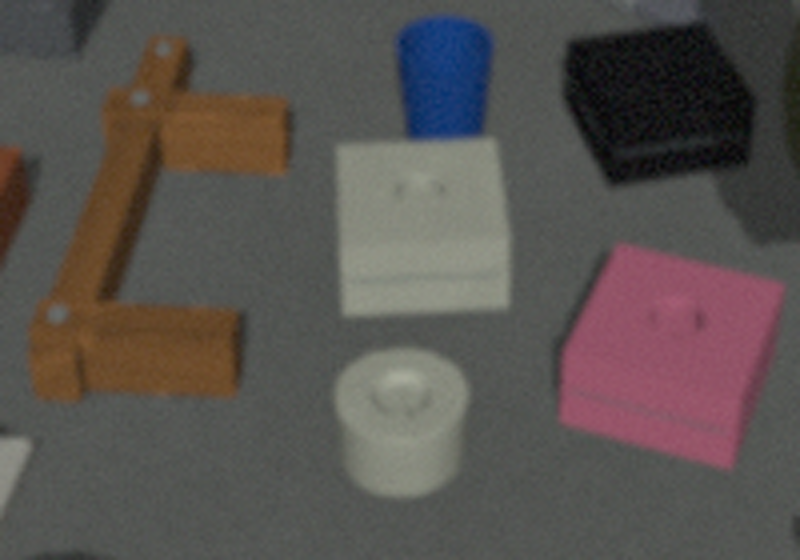

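The crop confirms a white square block with a pour hole: scene (297,227), top corners around (272–322, 203–233). The frame opens toward the robot, with the jaw at the image left and the fixed stop at the right. Next I triangulate and fit.

```bash
cat > h.py <<'E'
import numpy as np, cv2
from scipy.optimize import least_squares
def proj(d,P):
    P=np.atleast_2d(P); c=P@d['view'][:3,:3].T+d['view'][:3,3]; q=c@d['mtx'].T; return q[:,:2]/q[:,2:]
def tri(ds,uvs):
    A=[]
    for d,(u,v) in zip(ds,uvs):
        M=d['mtx']@d['view'][:3]; A+=[u*M[2]-M[0],v*M[2]-M[1]]
    X=np.linalg.svd(np.array(A))[2][-1]; return X[:3]/X[3]
def T(p,P):
    P=np.atleast_2d(P); c,s=np.cos(p[2]),np.sin(p[2])
    return np.c_[p[0]+c*P[:,0]-s*P[:,1], p[1]+s*P[:,0]+c*P[:,1], P[:,2]]
def onz(d,uv,z):
    R=d['view'][:3,:3];t=d['view'][:3,3]; r=R.T@np.linalg.solve(d['mtx'],[uv[0],uv[1],1.]); o=-R.T@t
    return o+r*(z-o[2])/r[2]
E
cat > fit0.py <<'E'
from h import *
S=dict(np.load('pics/scene0.npz'));D=dict(np.load('pics/side0.npz'))
cs=lambda l:(np.array(l,float)+.5)/4-.5+[200,160]
cd=lambda l:(np.array(l,float)+.5)/4-.5+[150,160]
a=.055
# mould: scene tops near-robot right, near-robot left(+y), far left, far right
st=cs([(287,190),(455,172),(491,272),(314,295)]); dt=cd([(497,140),(509,238),(340,246),(336,146)])
top=np.array([[-a,-a,.06],[-a,a,.06],[a,a,.06],[a,-a,.06]])
for u,v in zip(st,dt): print('tri mould top',tri([S,D],[u,v]).round(4))
sb=cs([(488,343),(318,366)]);db=cd([(509,304),(343,314)])
f=lambda p:np.r_[(proj(S,T(p,top))-st).ravel(),(proj(D,T(p,top))-dt).ravel(),(proj(S,T(p,[[a,a,0],[a,-a,0]]))-sb).ravel(),(proj(D,T(p,[[-a,a,0],[a,a,0]]))-db).ravel()]
r=least_squares(f,[.45,0,0]); m=r.x; print('mould',m,r.fun.reshape(-1,2).round(1).tolist())
sp=cs([(200,358),(250,358),(590,343),(640,343),(35,577),(690,550),(32,508),(692,500),(33,490)])
dp=cd([(288,98),(240,312),(285,174),(236,396)])
def mods(p):
    t=p[3]
    return (T(p,[[-.092,-.25+t,.051],[-.092,-.22+t,.051],[-.095,0,.05],[-.095,.03,.05],[.03,-.32,0],[.03,.04,0],[.03,-.32,.04],[.03,.04,.04],[0,-.32,.04]]),
     T(p,[[-.092,-.25+t,.051],[-.095,0,.05],[-.092,-.22+t,0],[-.095,.03,0]]))
def g(p):
    A,B=mods(p); return np.r_[(proj(S,A)-sp).ravel(),(proj(D,B)-dp).ravel()]
r=least_squares(g,[.6,.05,0,.02]);F=r.x; print('frame',F,r.fun.reshape(-1,2).round(1).tolist())
print('tri jaw tip',tri([S,D],[sp[0],dp[0]]).round(4),'stop tip',tri([S,D],[sp[2],dp[1]]).round(4))
c,s=np.cos(F[2]),np.sin(F[2]); d=m[:2]-F[:2]; print('mould in frame',c*d[0]+s*d[1],-s*d[0]+c*d[1],m[2]-F[2])
# pink
pk=np.array([tri([S,D],[u,v]) for u,v in zip(cs([(474,35),(624,53),(602,134),(443,115)]),cd([(783,288),(743,430),(565,357),(618,243)]))]);print('pink top',pk.round(3).tolist())
bl=cs([(55,82),(197,52),(244,125),(78,160)]); print('black top z=.06',[onz(S,u,.06).round(3).tolist() for u in bl])
print('cup',[onz(S,cs([x])[0],0).round(3).tolist() for x in [(160,330),(118,315),(207,315)]],'cuprim',[onz(S,cs([x])[0],.085).round(3).tolist() for x in [(96,205),(211,205)]])
print('round top',[onz(S,cs([x])[0],.05).round(3).tolist() for x in [(607,235),(735,235)]])
E
python3 fit0.py
```

```text
tri mould top [ 0.484  -0.0705  0.0589]
tri mould top [0.4632 0.0386 0.0604]
tri mould top [0.5697 0.059  0.0588]
tri mould top [ 0.5934 -0.0483  0.0584]
mould [ 0.52738815 -0.00544299  0.20510546] [[0.1, 0.0], [-0.7, -0.2], [0.3, -0.2], [0.2, -0.5], [-0.1, -0.6], [0.3, -0.0], [-0.1, -0.3], [0.4, -0.6], [0.3, 0.8], [-0.2, 0.6], [-0.1, 0.9], [0.0, 0.2]]
frame [0.71835667 0.12208697 0.05989446 0.0192587 ] [[-0.0, -0.8], [0.3, -1.2], [0.3, -0.7], [0.5, -1.1], [0.0, -0.3], [-0.1, 0.7], [-1.4, 3.9], [1.1, 0.1], [-0.1, -1.4], [0.7, -0.8], [-0.6, -1.2], [0.9, 0.5], [-0.2, 0.7]]
tri jaw tip [ 0.642  -0.1132  0.0493] stop tip [0.6222 0.1162 0.0464]
mould in frame -0.19825985859902392 -0.11587016257503238 0.1452110026623789
pink top [[0.286, 0.058, 0.059], [0.305, 0.17, 0.05], [0.416, 0.14, 0.058], [0.393, 0.032, 0.059]]
black top z=.06 [[0.352, -0.244, 0.06], [0.31, -0.146, 0.06], [0.407, -0.105, 0.06], [0.451, -0.213, 0.06]]
cup [[0.556, -0.15, 0.0], [0.541, -0.179, 0.0], [0.54, -0.122, 0.0]] cuprim [[0.537, -0.186, 0.085], [0.537, -0.114, 0.085]]
round top [[0.519, 0.135, 0.05], [0.518, 0.216, 0.05]]
```

```bash
sed -i 's/(32,508),//; s/\[.03,-.32,.04\],//' fit0.py; cat >> fit0.py <<'E'
print('bottle',[onz(S,u,0).round(3).tolist() for u in [(120,252),(146,252),(134,256)]])
np.savez('fit.npz',m=m,F=F)
E
python3 fit0.py | grep -E "frame|bottle"
cat > rb.py <<'E'
from h import *
from bench import env,kinematics,monitor,eyes,job
from scipy.spatial.transform import Rotation as Ro
F=np.load('fit.npz')['F']
xf=np.array([np.cos(F[2]),np.sin(F[2]),0]); yf=np.array([-xf[1],xf[0],0]); zw=np.array([0,0,1.])
def W(x,y,z): return F[0]*np.array([1,0,0])+F[1]*np.array([0,1,0])+x*xf+y*yf+z*zw
def quat(zdir): return Ro.from_matrix(np.c_[-zw,np.cross(zdir,-zw),zdir]).as_quat()
def inF(p):
    d=np.array(p)-[F[0],F[1],0]; return np.array([d@xf,d@yf,p[2]])
E
python3 - <<'E'
from rb import *
for z in (yf,-yf,xf,-xf):
    print(quat(z).round(3), kinematics.ik(W(-.3,-.11,.15),quat(z)), kinematics.ik(W(-.06,-.27,.01),quat(z)))
E
```

```text
frame [0.71863192 0.12187926 0.06812908 0.02016332] [[-0.1, -0.2], [0.2, -0.6], [-0.1, -0.6], [0.0, -1.1], [-0.1, 0.7], [-0.1, 0.7], [1.1, 0.1], [-0.3, -0.5], [-0.0, -0.8], [-0.6, -1.5], [0.2, 0.4], [-0.1, 0.4]]
mould in frame -0.19946774118427857 -0.11400769921574848 0.13697638031437726
bottle [[0.597, -0.446, 0.0], [0.597, -0.381, 0.0], [0.612, -0.406, 0.0]]
[ 0.517 -0.483 -0.517 -0.483] [-2.95335753e-01  1.88421688e-01  1.88946325e+00 -4.44089210e-16
  1.06370772e+00 -1.93426116e+00] [-3.88613327e-01  8.99633147e-01  1.12390619e+00 -4.44089210e-16
  1.11805331e+00 -2.02753874e+00]
[ 0.483  0.517 -0.483  0.517] [-2.95335753e-01  1.88421688e-01  1.88946325e+00 -4.44089210e-16
  1.06370772e+00  1.20733149e+00] [-3.88613327e-01  8.99633147e-01  1.12390619e+00 -4.44089210e-16
  1.11805331e+00  1.11405392e+00]
[-0.024  0.707  0.024  0.707] [-2.95335753e-01  1.88421688e-01  1.88946325e+00 -4.44089210e-16
  1.06370772e+00 -3.63464835e-01] [-3.88613327e-01  8.99633147e-01  1.12390619e+00 -4.44089210e-16
  1.11805331e+00 -4.56742409e-01]
[ 0.707  0.024 -0.707  0.024] [-2.95335753e-01  1.88421688e-01  1.88946325e+00 -4.44089210e-16
  1.06370772e+00  2.77812782e+00] [-3.88613327e-01  8.99633147e-01  1.12390619e+00 -4.44089210e-16
  1.11805331e+00  2.68485024e+00]
```

```bash
python3 - <<'E'
from rb import *
q=quat(-yf); y=-.113
print(W(-.285,y,.008))
env.reach(W(-.285,y,.2),q); print(monitor.sense()['clock'])
print(env.movel(W(-.285,y,.05),velocity=.2), env.movel(W(-.285,y,.008),velocity=.08,guard=10))
s=monitor.sense(); print(s['clock'],inF(s['position']),s['contact_force'])
for n in ("scene","side"):
    d=eyes.grab_frame(n); cv2.imwrite(f'pics/{n}1.png',d['frame'][:,:,::-1])
a=np.hstack([cv2.imread('pics/scene1.png')[120:310,200:400],cv2.imread('pics/side1.png')[110:300,150:350]])
cv2.imwrite('pics/c1.png',cv2.resize(a,None,fx=2,fy=2))
E
```

```text
[ 0.44198572 -0.01026036  0.008     ]
2.025
False False
3.6 [-0.28473385 -0.11309041  0.0083545 ] [0.62599333 0.31664096 0.44283529]
```

View pics/c1.png

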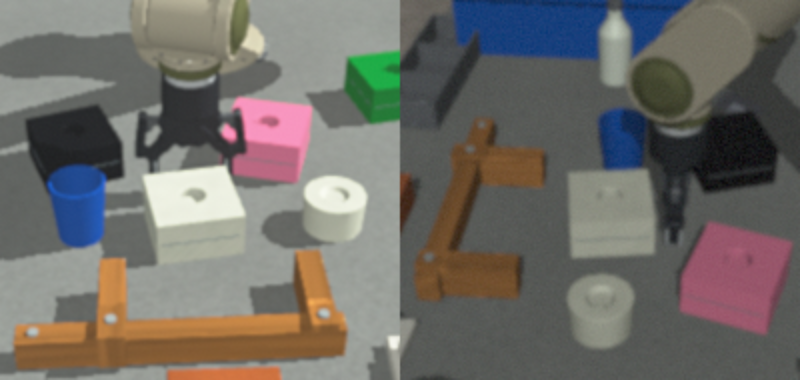

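The fingers stand just behind the white mould, at combined-view (190,150) and (672,215). Pink, black, cup and mould are untouched, so I push now.

```bash
python3 - <<'E'
from rb import *
y=-.113
print(env.movel(W(-.14,y,.008),velocity=.06,guard=25))
s=monitor.sense(); print(s['clock'],inF(s['position']),s['contact_force'])
print(env.movel(W(-.108,y,.008),velocity=.025,guard=14))
s=monitor.sense(); print(s['clock'],inF(s['position']),s['contact_force'])
for n in ("scene","side"):
    d=eyes.grab_frame(n); cv2.imwrite(f'pics/{n}2.png',d['frame'][:,:,::-1])
a=np.hstack([cv2.imread('pics/scene2.png')[150:310,200:400],cv2.imread('pics/side2.png')[140:300,150:350]])
cv2.imwrite('pics/c2.png',cv2.resize(a,None,fx=2,fy=2))
E
```

```text
False
6.2667 [-0.14087682 -0.11274496  0.0076395 ] [-7.6561242  -1.18512452  4.14044008]
True
7.1417 [-0.11989404 -0.11277839  0.00761719] [-5.18481689 -1.0756249   6.68767635]
```

View pics/c2.png

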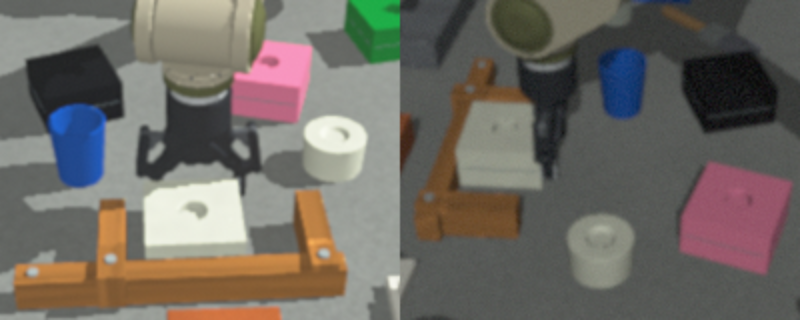

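The mould is in the bay at combined-view (195,215), and the stop position matches rail contact (finger centre −0.120 against −0.121 expected). I'll press briefly to seat it, retreat and measure.

```bash
python3 - <<'E'
from rb import *
y=-.113
print(env.movel(W(-.114,y,.008),velocity=.02,guard=22))
s=monitor.sense(); print(s['clock'],inF(s['position']),s['contact_force'])
env.hold(.25)
env.movel(W(-.17,y,.008),velocity=.1)
env.movel(W(-.17,y,.2),velocity=.25)
env.close_gripper(30)
env.reach(W(-.2,-.29,.2),quat(xf))
print(monitor.sense()['clock'])
for n in ("scene","side"):
    d=eyes.grab_frame(n); cv2.imwrite(f'pics/{n}3.png',d['frame'][:,:,::-1])
    cv2.imwrite(f'pics/{n}3c.png',cv2.resize(d['frame'][(160 if n=='scene' else 160):310,(200 if n=='scene' else 150):(400 if n=='scene' else 350),::-1],None,fx=4,fy=4,interpolation=cv2.INTER_CUBIC))
E
```

```text
True
7.4833 [-0.12029959 -0.11273836  0.00772559] [-3.11468512 -0.35450169  6.38278008]
11.7083
```

View pics/scene3c.png

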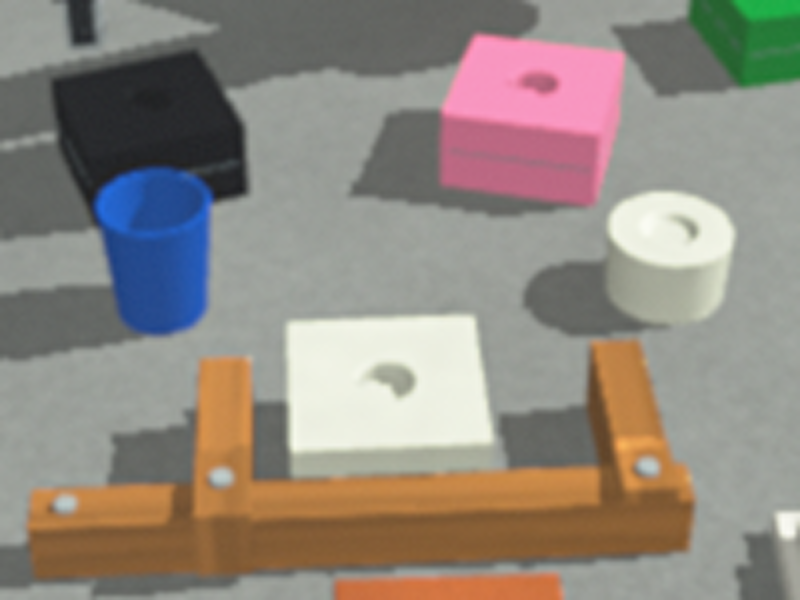

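View pics/side3c.png

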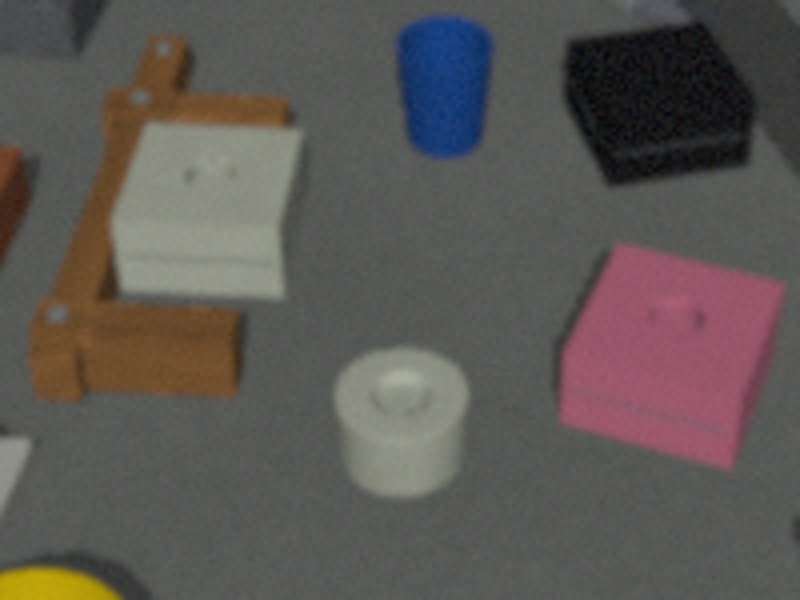

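```bash
cat > fitm.py <<'E'
from h import *
def fitm(st,dt):
    S=dict(np.load('pics/scene0.npz'));D=dict(np.load('pics/side0.npz'))
    st=(np.array(st,float)+.5)/4-.5+[200,160]; dt=(np.array(dt,float)+.5)/4-.5+[150,160]
    a=.055;top=np.array([[-a,-a,.06],[-a,a,.06],[a,a,.06],[a,-a,.06]])
    f=lambda p:np.r_[(proj(S,T(p,top))-st).ravel(),(proj(D,T(p,top))-dt).ravel()]
    r=least_squares(f,[.6,0,0]);m=r.x;F=np.load('fit.npz')['F'];c,s=np.cos(F[2]),np.sin(F[2]);d=m[:2]-F[:2]
    print('in frame',c*d[0]+s*d[1],-s*d[0]+c*d[1],m[2]-F[2],r.fun.reshape(-1,2).round(1).tolist())
if __name__=='__main__':
    fitm([(287,323),(475,316),(492,442),(290,450)],[(302,131),(284,228),(115,218),(148,124)])
E
python3 fitm.py
```

```text
in frame -0.05676169659138586 -0.12247992102325295 0.003748639591732203 [[0.2, -0.5], [-0.5, -0.6], [0.3, -0.4], [0.4, -0.3], [0.5, -0.8], [-0.9, -0.3], [-0.7, 0.4], [-0.2, -0.7]]
```

Step 1 fits: mould at x −0.057, y −0.122, yaw 0.004 rad in the frame. Cup, round mould and look-alikes sit at the same pixels as before. Next is the jaw.

```bash
python3 - <<'E'
from rb import *
x=-.055
env.movel(W(x,-.27,.2),velocity=.25)
env.movel(W(x,-.27,.07),velocity=.2)
print(env.movel(W(x,-.27,.013),velocity=.08,guard=8))
print(env.movel(W(x,-.175,.013),velocity=.05,guard=35))
s=monitor.sense(); print(s['clock'],inF(s['position']),s['contact_force'])
print(env.movel(W(x,-.140,.013),velocity=.025,guard=18))
s=monitor.sense(); print(s['clock'],inF(s['position']),s['contact_force'])
for n in ("scene","side"):
    d=eyes.grab_frame(n); cv2.imwrite(f'pics/{n}4.png',d['frame'][:,:,::-1])
a=np.hstack([cv2.imread('pics/scene4.png')[150:310,200:400],cv2.imread('pics/side4.png')[140:300,150:350]])
cv2.imwrite('pics/c4.png',cv2.resize(a,None,fx=2,fy=2))
E
```

```text
False
False
16.25 [-0.05499815 -0.17540938  0.01307724] [ 0.06639635 -5.85940503 -0.93264199]
True
17.2333 [-0.05518558 -0.15170459  0.01277562] [-0.28910401 -1.94320408  1.02465444]
```

View pics/c4.png

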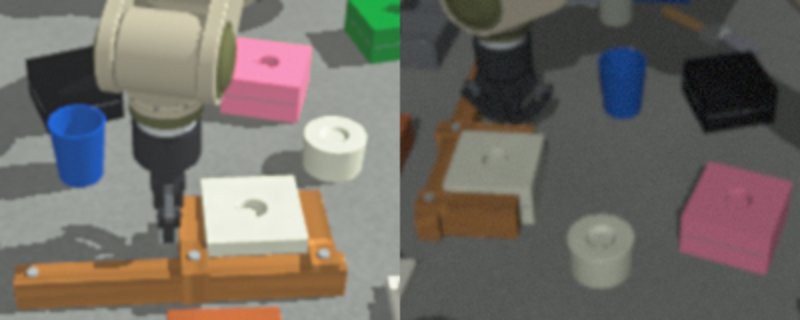

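The mould is trapped between jaw and stop at combined-view (255,210), and the finger stopped at −0.1517 (−0.151 expected). I'll press once more, retreat and measure.

```bash
python3 - <<'E'
from rb import *
x=-.055
print(env.movel(W(x,-.146,.013),velocity=.02,guard=25))
s=monitor.sense(); print(s['clock'],inF(s['position']),s['contact_force'])
env.hold(.25)
env.movel(W(x,-.20,.013),velocity=.1)
env.movel(W(x,-.20,.2),velocity=.25)
env.movel(W(-.25,-.2,.2),velocity=.25)
print(monitor.sense()['clock'])
for n in ("scene","side"):
    d=eyes.grab_frame(n); cv2.imwrite(f'pics/{n}5.png',d['frame'][:,:,::-1])
    cv2.imwrite(f'pics/{n}5c.png',cv2.resize(d['frame'][160:310,(200 if n=='scene' else 150):(400 if n=='scene' else 350),::-1],None,fx=4,fy=4,interpolation=cv2.INTER_CUBIC))
E
```

```text
True
17.6083 [-0.05544672 -0.15188367  0.01233501] [-0.38128059 -1.41190177  2.20026613]
20.325
```

View pics/scene5c.png

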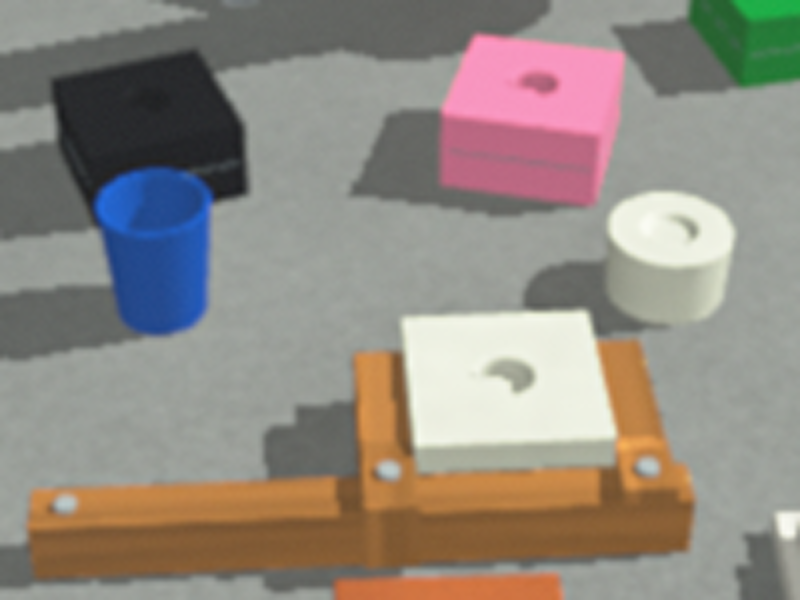

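View pics/side5c.png

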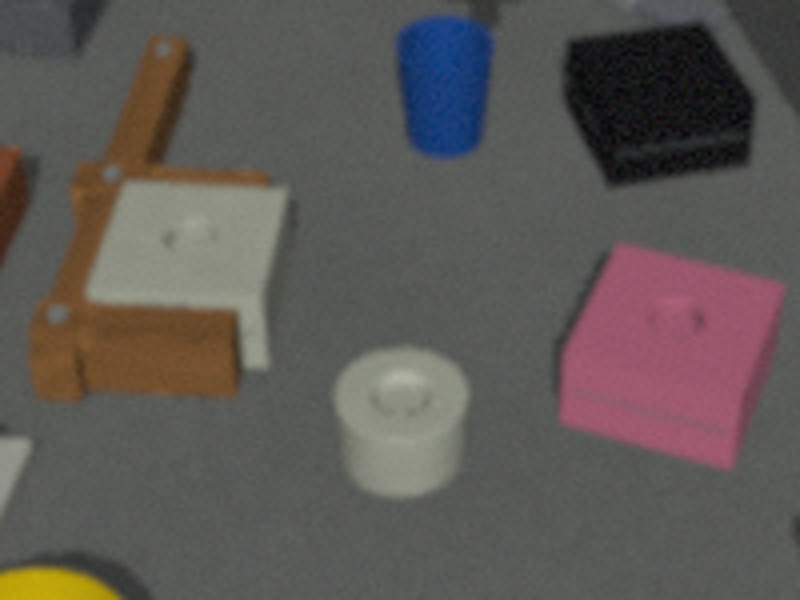

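```bash
python3 - <<'E'
from fitm import *
fitm([(401,318),(589,312),(614,440),(415,450)],[(289,187),(268,300),(87,300),(124,180)])
S=dict(np.load('pics/scene0.npz'));F=np.load('fit.npz')['F']
for t in (.105,.11,.115): print(t,((proj(S,T(F,[[-.092,-.25+t,.051]]))-[200,160]+.5)*4-.5).round(1))
E
```

```text
in frame -0.05599985048929412 -0.0541008441853233 0.010812001964626922 [[0.4, -0.0], [-0.5, -0.6], [1.2, -1.0], [0.7, -1.2], [-0.3, 0.0], [-1.3, -1.1], [-0.1, -2.8], [-0.0, 0.2]]
0.105 [[344.5 351.8]]
0.11 [[353.  351.5]]
0.115 [[361.6 351.2]]
```

The fit gives mould x −0.056, y −0.054, yaw 0.011 rad, and jaw ≈0.111, all in tolerance. With time to spare, one gentle guarded touch at the front face will confirm it's flush with the rail.

```bash
python3 - <<'E'
from rb import *
y=-.06
env.reach(W(-.16,y,.2),quat(-yf))
env.movel(W(-.16,y,.08),velocity=.25)
print(env.movel(W(-.16,y,.015),velocity=.1,guard=8))
print(env.movel(W(-.113,y,.015),velocity=.025,guard=14))
s=monitor.sense(); print(s['clock'],inF(s['position']),s['contact_force'])
env.hold(.2)
env.movel(W(-.16,y,.015),velocity=.08)
env.movel(W(-.16,y,.22),velocity=.25)
env.movel(W(-.28,y-.1,.25),velocity=.25)
print(monitor.sense()['clock'])
for n in ("scene","side"):
    d=eyes.grab_frame(n); cv2.imwrite(f'pics/{n}6.png',d['frame'][:,:,::-1])
    cv2.imwrite(f'pics/{n}6c.png',cv2.resize(d['frame'][160:310,(200 if n=='scene' else 150):(400 if n=='scene' else 350),::-1],None,fx=4,fy=4,interpolation=cv2.INTER_CUBIC))
E
```

```text
False
True
24.9 [-0.12246687 -0.05983064  0.01420347] [-0.58156544  0.07583158  0.55317137]
27.4667
```

View pics/scene6c.png

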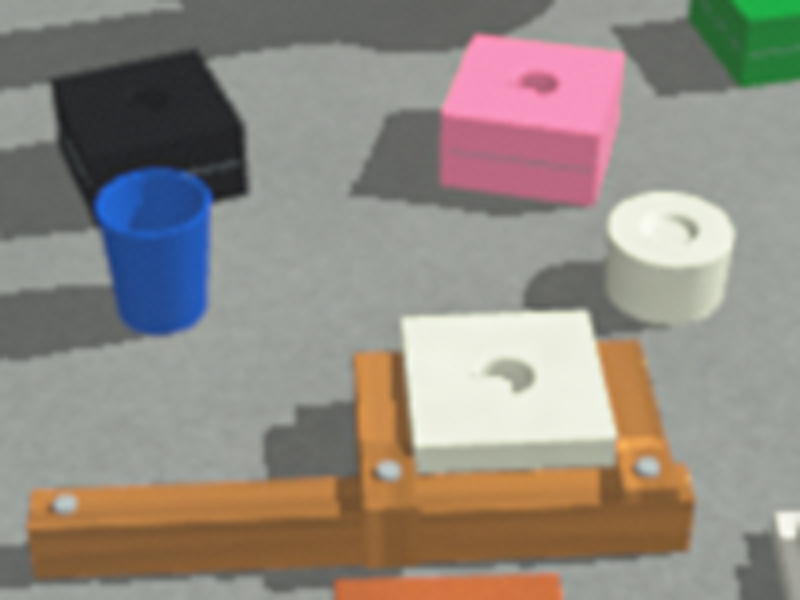

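View pics/side6.png

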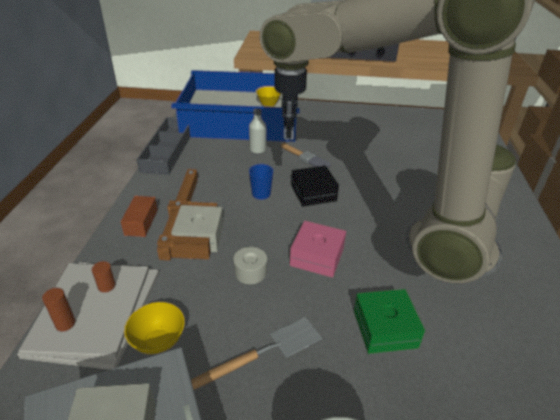

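The final views show the mould seated at scene-crop (508,375), unmoved by the check. The jaw is closed at (380,400), the bystanders are at their original pixels, and the gripper is well clear. Handing in.

```bash
python3 - <<'E'
from rb import *
s=monitor.sense(); print(s['clock'],s['position'],s['contact_force'])
job.hand_in()
E
```

```text
27.5667 [ 0.4506957  -0.05606537  0.24938025] [-0.67639844 -0.38359018  0.33900831]
the job is handed in; nothing more can be done
```

I pushed the white square mould into the bay with the open fingers until it stopped against the back rail. I then slid the jaw sideways with the fingers shut until the mould was trapped against the side stop. A light touch on the mould's front face at the end moved nothing visibly. I handed the job in at 27.6 s with the gripper about 0.25 m above the table; no verdict was reported.

| Check (camera fit, frame axes) | Measured | Allowed |
|---|---|---|
| Mould x after the rail push | −0.057 m | −0.061 to −0.049 m |
| Mould y after the rail push | −0.122 m | −0.17 to −0.045 m |
| Mould yaw after the rail push | 0.004 rad | below 0.15 rad |
| Mould x at the end | −0.056 m | −0.060 to −0.050 m |
| Mould y at the end | −0.054 m | −0.060 to −0.050 m |
| Mould yaw at the end | 0.011 rad | below 0.05 rad |
| Jaw travel at the end | about 0.111 m | 0.105 to 0.1145 m |

- **Fit dates:** the end values were measured just before the final touch and not refitted after it. The pictures taken afterwards looked the same.
- **Bystanders:** the cup, round mould and look-alikes stayed at the same pixels in the before and after pictures. The bowl, bottle, brush and spatula looked undisturbed.
- **Disagreements:**
  - Finger position at contact was −0.1225 m in the final touch, against −0.120 m in the first push. I put this down to calibration and frame-yaw error.
  - One corner I guessed in the last side view, near the stop, misfitted by about 3 px.
  - I dropped one misread rail corner from the frame fit.

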